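# Close up the open organiser and latch the tool case before they are carried off

### The arm

A 6-joint arm with a two-finger parallel gripper is mounted at the origin on a cart in front of the work surface, level with it; the furniture and walls round the work are solid. World frame = base frame: x ahead of the robot, y to its left, z up, the work surface at z = 0. Lengths are in m, angles in rad, forces in N, time in s.
With the tool pointing down it reaches from about 0.35 to 0.775 m from the base axis. Payload 7.3 kg.
Tool frame: the origin (TCP) lies at the centre of the arm's flange, where the gripper is bolted on; the fingertips stand 178 mm ahead of it and the grasp point (between the pads) lies 159 mm ahead of it; z points along the fingers, y is the line along which they close (so a half turn about z gives the same grasp; the last joint's range is limited). The gripper opens to 92 mm and grips with 3 to 60 N. Pads are 19 mm wide; open, the fingers measure 130 mm over their backs; the gripper's body (75 mm by 190 mm) begins 47 mm behind the grasp point.
Start: joints at [1.073, 0.342, 1.524, -0, 1.275, -0.146], TCP at [0.181, 0.493, 0.405] pointing down, gripper open.
Joint ranges: [-2.53, 2.53], [-0.77, 2.02], [0.04, 2.7], [-1, 4.14], [0.28, 2.66], [-3.11, 3.11]. Speed limits (rad/s): [2.57, 2.57, 3.14, 3.14, 3.14, 3.14].

### API

Orientations are given as [roll, pitch, yaw] about the fixed x, y, z axes, in that order (R = Rz(yaw) Ry(pitch) Rx(roll)).
In Python, from cell import robot, imaging gives the robot as it stands (robot), with the cameras (imaging).
- The arm moves only by the shell command python3 drive.py 'ROWS' [OPENING] [FORCE]. ROWS is a JSON list of rows, 1 to 8 of them, each of 6 numbers: dx, dy, dz in m, then a rotation vector rx, ry, rz in rad; each row shifts and turns the commanded pose from where the row before left it, along the tool's axes as they then stand; what a row does not reach is not made up. A row lasts 1/12 s, in which the tool goes at most 0.0417 m and 0.125 rad, less where a joint would pass 70% of its speed; a pose out of reach is approached as far as the arm can. OPENING is the finger opening in m, set as the command begins (- or left out keeps the last). The fingers move at their own pace and stop on an object; FORCE is the grip in N (left out, the last holds). Time passes only in rows, so rows that do not move let the fingers close. It prints the time, the measured TCP pose, the force, the opening and the grip force at its end.
- robot.observe(): the state, without advancing time (a new reading comes with each control period).
- imaging.read_camera(name): name is "side" or "top" or "wrist"; returns a dict with "image" (420x560x3 uint8, red, green, blue), "fx", "fy", "cx", "cy" (pixels), "pose" (4x4, takes a point from camera to world coordinates). Camera axes: x right, y down, z forward; pixel columns grow to the right and rows downward; lengths in m; the calibration is good to about 2 mm. The wrist camera is an equidistant fisheye: a pixel r from the principal point sees the ray r / f radians off the axis. A picture is of the moment at which its call begins. There is no depth.
- robot.hand_in(): hands the job in; it is judged then, once.
The state is a dict: "time": time; "qpos": joint angles; "qvel": joint speeds; "joint_efforts": joint torques, N m; "tool_pos": TCP position; "tool_rot": TCP orientation; "contact_force": force on the tool from outside, world axes, zero at the start; "torque": the same for the moment, N m; "opening": finger opening in m; "grip_force": force on a finger pad.
Only numpy, scipy, OpenCV 4.12 (cv2) and the standard library are available. Lean on these libraries where they do the work, as an engineer would, in place of code of your own. Each camera call takes 0.05 s, during which the arm holds its last target. There are 200 camera calls.

### The job

The open parts organiser and the tool case under it are about to be carried off, so close them up using only the fingertips: push the organiser's lid over until it lies fully shut, and push both of the case's front latches up flat against the case, in any order. Push gently: the lid must not slam, nothing is to be picked up, the case and the organiser must not be shoved along the bench, and the other things stay where they are.

Things in the scene. Friction and masses are not known exactly. Their poses are not given: they have to be found in the camera images.
- flat_case: flat black tool case with a grey lid (already down), 276 mm deep (x) by 375 mm wide (y) by 61 mm high, about 3 kg, lying loose on the worktop, its two cream latches towards the robot. Origin under its centre; its -x axis points out of its front, +y to the robot's left, z up. Its front face is 127 mm in front of the origin
- organiser: red small-parts organiser with a milky clear lid, 219 mm deep (x) by 301 mm wide (y), 54 mm high when shut, about 1.2 kg, standing loose on the tool case, its underside 59 mm above the worktop. Origin under its centre, axes as the case's, front -x. The lid's hinge line runs along y at the far edge, 103 mm behind the origin (+x) and 41 mm above it; the box's rim is 44 mm above it
- organiser_lid (a joint): the organiser's lid, rad: 0 fully shut, 1.57 upright; starts at 0.85 to 1.25, leaning over the box. The hinge is stiff: the lid stays where it is left and does not fall shut; about 1 to 2 N at its free edge moves it. The free edge is 205 mm from the hinge line, the lid is 286 mm wide, and its outside (top) face lies 11 mm outside the parallel plane through the hinge line
- lid_edge (a point): middle of the lid's free edge, on its outside face; moves with the lid (203 mm from the hinge line along the lid)
- flat_case_latch0 (a joint): the tool case's left latch, rad: 0 shut, upright against the case's front; grows as the flap tips outwards and down towards the robot; starts at 0.35 to 0.75. Cream flap 36x34x3 mm (wide, tall, thick), hinged along its lower edge, 133 mm in front of the case's origin, 130 mm to its left, 19.5 mm above the worktop. Stays where left; 1 to 4 N, pushed slowly from the front, moves it
- latch0_tip (a point): middle of the left latch's free (upper) edge, 32.5 mm from its hinge; moves with the latch. It swings inwards and up as the latch closes, so a fingertip that pushes it should rise with it; pushed dead level far out it may jam
- flat_case_latch1 (a joint): the tool case's right latch, the same flap, 120 mm to the right of the case's origin; same meaning of the value and same range of starts
- latch1_tip (a point): middle of the right latch's free edge; moves with the latch
- nut_jar: the glass jar of nuts with a red lid, 51 mm across and 72 mm tall, standing on the worktop in front of the tool case between its two latches; origin under its centre; a bystander
- pencil: the hexagonal pencil, 8x138x7 mm, lying on the tool case beside the organiser's right-hand end; origin under its middle; a bystander
- screwdriver_1: the orange-handled screwdriver, 192 mm long, 25 mm thick, lying on the worktop to the right; origin under its middle; a bystander
- pliers: the red-handled pliers, 160 mm long, 53 mm across, 11 mm thick, lying on the worktop to the right; origin under their middle; a bystander
- glue_3: the small white squeeze bottle, 25 mm across and 98 mm tall, standing on the worktop at the front left; origin under its centre; a bystander
- bit_block: the beech block full of small drill bits, 45x85 mm, 73 mm tall with the bits, on the worktop behind on the right; origin under its centre; a bystander
- cork_big: the turned cork stopper, 33 mm across and 26 mm tall, on the worktop at the front left; origin under its centre; a bystander
- sanding_block: the cork sanding block, 46x86x27 mm, on the worktop's front edge to the right; origin under its centre; a bystander

How it is judged:
At the end, for the whole second after the job is handed in: The organiser's lid is shut to within 0.03 rad (6 mm at its free edge) and both latches to within 0.1 rad (3 mm at their tips), all at rest; the case and the organiser lie within 20 mm of where they started (value of joint organiser_lid below 0.03 rad and value of joint each of flat_case_latch0, flat_case_latch1 below 0.1 rad and velocity of joint organiser_lid between -0.05 and 0.05 rad/s and velocity of joint flat_case_latch0 between -0.05 and 0.05 rad/s and velocity of joint flat_case_latch1 between -0.05 and 0.05 rad/s and distance of each of flat_case, organiser from where it was at the start of the episode below 0.02 m and linear speed of each of flat_case, organiser below 0.01 m/s); the robot touches nothing.
It fails at once if the lid is slammed: it swings shut faster than 3 rad/s (velocity of joint organiser_lid below -3 rad/s).
It fails at once if the tool case or the organiser is shoved more than 20 mm, lifted by 10 mm or tipped by 0.08 rad (distance of any of flat_case, organiser from where it was at the start of the episode above 0.02 m or height (world z) of flat_case above 0.01 m or height (world z) of organiser above 0.069 m or angle between any of flat_case, organiser's own z axis and vertical above 0.08 rad).
It fails at once if the fingers press or pinch the organiser, its lid, the case or a latch with more than 60 N (contact force between the fingers and organiser above 60 N or contact force between the fingers and flat_case above 60 N).
It fails at once if the arm or the gripper's body, not the fingers, pushes the organiser or the case (contact force between the arm and organiser above 5 N or contact force between the arm and flat_case above 5 N).
It fails at once if a bystander is moved more than 30 mm or picked up (distance of any of nut_jar, pencil, screwdriver_1, pliers, glue_3, bit_block, cork_big, sanding_block from where it was at the start of the episode above 0.03 m).
It also fails if it takes over 64 s, if anything falls off the work surface, if the arm or the gripper's body presses on something with over 40 N, if the wrist force passes 120 N, or if a joint passes its speed limit or range.

## Working session

There is one attempt and no reset: what is moved stays moved. The work goes in short steps, Python scripts to look and compute and a shell command to move; the robot and the scene stay as the last step left them, time stands still between calls to the robot, and variables do not carry over. Pictures are saved under pics/ and viewed, at most 10 in all, crops included, and the job is handed in when it is done.

```bash
ls; mkdir -p pics
python3 - <<'E'
from cell import robot, imaging
import cv2,numpy as np
for n in ("side","top"):
    c=imaging.read_camera(n); cv2.imwrite(f"pics/{n}0.png",c["image"][:,:,::-1])
    np.savez(f"pics/{n}0.npz",**c)
    print(n,c["fx"],c["fy"],c["cx"],c["cy"],np.round(c["pose"],3).tolist())
s=robot.observe();print(s)
E
```

```text
cell.py
drive.py
pics
side 439.4293562816195 439.4293562816195 277.26809696988164 213.9655856157875 [[-0.965, -0.126, 0.228, 0.222], [-0.261, 0.454, -0.852, 1.004], [0.004, -0.882, -0.471, 0.678], [0.0, 0.0, 0.0, 1.0]]
top 399.2558626358335 399.2558626358335 279.1516144680618 202.948036830427 [[0.028, -0.988, 0.149, 0.35], [-0.999, -0.026, 0.02, -0.082], [-0.016, -0.15, -0.989, 1.174], [0.0, 0.0, 0.0, 1.0]]
{'time': 0.1, 'qpos': array([ 1.07301419e+00,  3.42654672e-01,  1.52489867e+00, -2.07270072e-05,
        1.27540880e+00, -1.45982054e-01]), 'qvel': array([-0.00198865, -0.00191592, -0.00127136,  0.00036226,  0.00126276,
       -0.00172556]), 'joint_efforts': array([ 2.10030979e-03, -4.32003236e+01, -2.44696176e+01,  7.18348590e-02,
        5.26119838e-02, -7.01456702e-05]), 'tool_pos': array([0.18082632, 0.49275386, 0.40412142]), 'tool_rot': array([-3.14023485e+00, -1.79600805e-04,  2.78979850e+00]), 'contact_force': array([ 0.632269  ,  0.14933588, -0.34347204]), 'torque': array([-0.00481581,  0.00060114, -0.08732135]), 'grip_force': 0.0, 'opening': 0.09210130679123439}
```

View pics/side0.png

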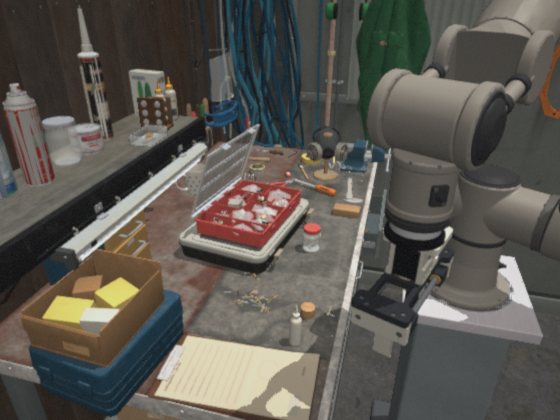

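View pics/top0.png

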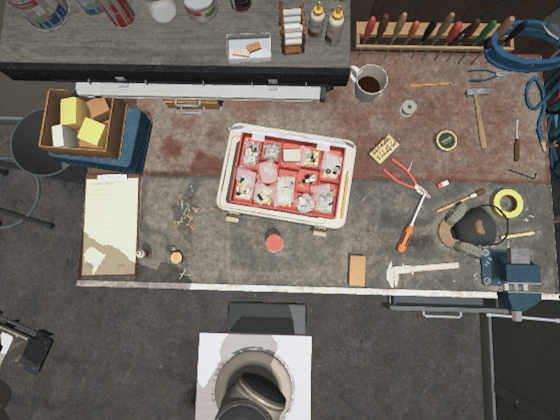

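The side view shows the lid, leaning, with its free edge from about (195,185) to (257,128). The top view shows the case centred near (288,175), the latches near (233,218) and (319,233), and the jar at (275,243). I'll enlarge both for accurate corners.

Run:
```python
import cv2,numpy as np
a=cv2.imread("pics/top0.png")[110:250,205:365]
cv2.imwrite("pics/t_c.png",cv2.resize(a,None,fx=4,fy=4,interpolation=cv2.INTER_CUBIC)[:600,:640])
b=cv2.imread("pics/side0.png")[115:275,170:330]
cv2.imwrite("pics/s_c.png",cv2.resize(b,None,fx=3.75,fy=3.75,interpolation=cv2.INTER_CUBIC))
```

```text
(no output)
```

View pics/t_c.png

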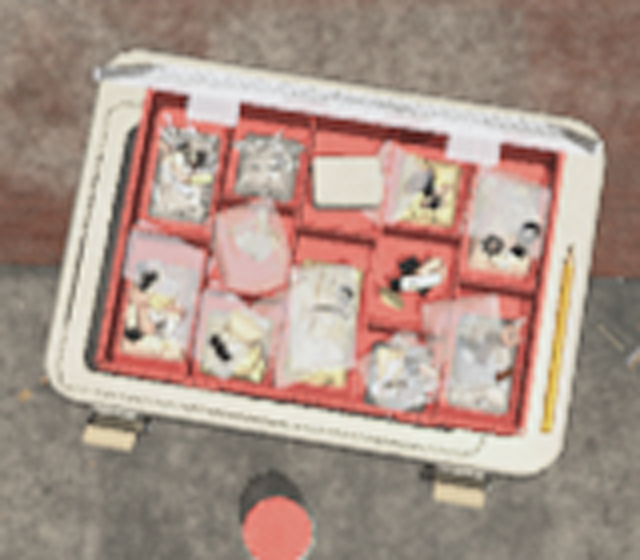

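View pics/s_c.png

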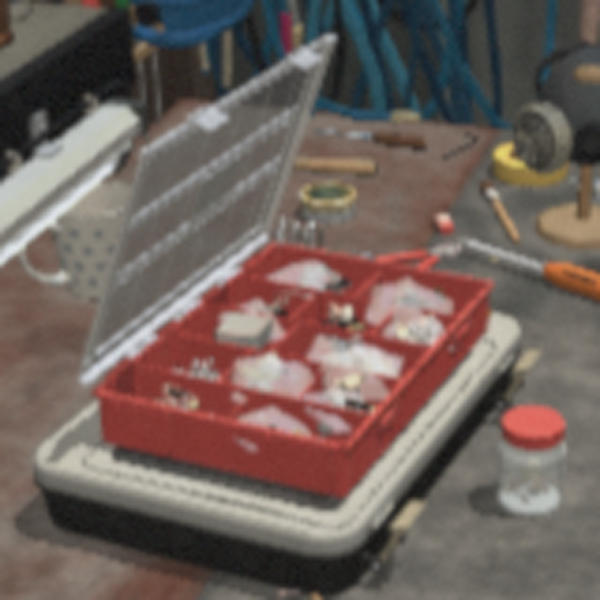

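```bash
cat > h.py <<'E'
import numpy as np
C={n:dict(np.load(f"pics/{n}0.npz")) for n in("top","side")}
def ray(n,u,v):
    c=C[n];d=c["pose"][:3,:3]@[(u-c["cx"])/c["fx"],(v-c["cy"])/c["fy"],1];return c["pose"][:3,3],d/np.linalg.norm(d)
def plane(n,u,v,z):
    o,d=ray(n,u,v);return o+d*(z-o[2])/d[2]
def tri(a,b):
    o,d=ray("top",*a);p,e=ray("side",*b);s=np.linalg.lstsq(np.c_[d,-e],p-o,rcond=None)[0]
    return (o+s[0]*d+p+s[1]*e)/2,np.linalg.norm(o+s[0]*d-p-s[1]*e)
T=lambda x,y:(205+x/4,110+y/4)
S=lambda x,y:(170+x/3.75,115+y/3.75)
E
python3 - <<'E'
from h import *
np.set_printoptions(precision=4,suppress=True)
P=[plane("top",*T(*q),.103) for q in((106,364),(526,430),(563,152),(150,90))]
print("rim",np.array(P),np.mean(P,0),"sides",[np.linalg.norm(P[i]-P[i-1]) for i in range(4)])
y=P[0]-P[1]+P[3]-P[2];yaw=np.arctan2(-y[0],y[1]);print("yaw",yaw)
P=[plane("side",*S(*q),.103) for q in((352,468),(492,282),(270,243),(103,390))]
print("rim side",np.array(P),np.mean(P,0)); y=P[0]-P[1]+P[3]-P[2];print(np.arctan2(-y[0],y[1]))
for a,b in(((97,72),(140,153)),((600,147),(334,36))): print("lid",tri(T(*a),S(*b)))
for a,b in(((110,432),(408,512)),((461,489),(528,358))): print("latch",tri(T(*a),S(*b)))
# latch outer edge in top, along ray
for q in((108,448),(458,506)):
    print([plane("top",*T(*q),z) for z in(.04,.05)])
for q in((48,378),(555,470)): print("caselid corner",plane("top",*T(*q),.061))
E
```

```text
rim [[ 0.5137  0.0695  0.103 ]
 [ 0.4761 -0.2158  0.103 ]
 [ 0.67   -0.24    0.103 ]
 [ 0.7079  0.0476  0.103 ]] [ 0.5919 -0.0847  0.103 ] sides [np.float64(0.19544911261988954), np.float64(0.287726134455284), np.float64(0.19542270518262816), np.float64(0.2901149995309596)]
yaw -0.13109731539249425
rim side [[ 0.4974  0.1051  0.103 ]
 [ 0.4703 -0.2066  0.103 ]
 [ 0.6727 -0.2328  0.103 ]
 [ 0.7021  0.0499  0.103 ]] [ 0.5856 -0.0711  0.103 ]
-0.09493399424226577
lid (array([0.6556, 0.0561, 0.2915]), np.float64(0.0012317596624077053))
lid (array([ 0.6144, -0.2336,  0.2916]), np.float64(0.005072340663938846))
latch (array([0.4703, 0.0711, 0.052 ]), np.float64(0.00528266675449712))
latch (array([ 0.4357, -0.1774,  0.0523]), np.float64(0.006982594315103403))
[array([0.4627, 0.0741, 0.04  ]), array([0.4617, 0.0727, 0.05  ])]
[array([ 0.4281, -0.176 ,  0.04  ]), array([ 0.4274, -0.1752,  0.05  ])]
caselid corner [0.509 0.116 0.061]
caselid corner [ 0.4535 -0.2414  0.061 ]
```

```bash
cat > to.py <<'E'
# where are the fingertips, and how far (tool axes) to fingertip goals given as x,y,z triples
import sys,numpy as np
from scipy.spatial.transform import Rotation as Ro
from cell import robot, imaging
np.set_printoptions(precision=4,suppress=True)
s=robot.observe();R=Ro.from_euler("xyz",s["tool_rot"]).as_matrix()
p=s["tool_pos"]+.178*R[:,2];print("tip",p,"q",s["qpos"],"F",s["contact_force"])
for a in sys.argv[1:]:
    g=np.array(a.split(","),float);d=R.T@(g-p);print("tool delta",d,"rows",np.linalg.norm(d)/.04);p=g
E
python3 to.py .45,.27,.26 .70,.13,.26
python3 - <<'E'
from h import *
for n,u,v,z in(("top",275,243,.072),("top",176,257,.026),("top",140,253,.098),("top",85,130,.2)):print(plane(n,u,v,z).round(3))
E
python3 drive.py '[[-0.037,-0.013,-0.004,0,0,0],[-0.037,-0.013,-0.004,0,0,0],[-0.037,-0.013,-0.004,0,0,0],[-0.037,-0.013,-0.004,0,0,0],[-0.037,-0.013,-0.004,0,0,0],[-0.037,-0.013,-0.004,0,0,0],[-0.037,-0.013,-0.004,0,0,0],[-0.037,-0.013,-0.004,0,0,0]]' 0; python3 drive.py '[[0,0,0,0,0,-0.11],[0,0,0,0,0,-0.11],[0,0,0,0,0,0]]'; python3 to.py .58,.2,.26 .70,.13,.26
```

```text
time: 0.77
tool_pos: [0.4241, 0.2917, 0.4367]
tool_rot: [-3.141, -0.0, 2.79]
contact_force: [0.6, 0.1, -0.6]
opening: 0.0429
grip_force: 0.0
time: 1.02
tool_pos: [0.4235, 0.2925, 0.4362]
tool_rot: [-3.141, -0.001, 3.012]
contact_force: [0.1, -0.2, -0.9]
opening: 0.0232
grip_force: 0.0
tip [0.4234 0.2924 0.2582] q [ 0.4554  0.2999  1.4964  0.0001  1.3464 -0.9856] F [ 0.0858 -0.2093 -0.9207]
tool delta [-0.1673 -0.0713 -0.0019] rows 4.54698530001782
tool delta [-0.1281 -0.0539 -0.0001] rows 3.473110997362451
```

```bash
python3 drive.py '[[-0.036,-0.0155,0,0,0,0],[-0.036,-0.0155,0,0,0,0],[-0.036,-0.0155,0,0,0,0],[-0.036,-0.0155,0,0,0,0],[-0.036,-0.0155,0,0,0,0],[-0.036,-0.0155,0,0,0,0],[-0.036,-0.0155,0,0,0,0],[-0.036,-0.0155,0,0,0,0]]' ; python3 to.py .70,.13,.26 .69,-.08,.26
```

```text
time: 1.68
tool_pos: [0.6932, 0.1319, 0.4363]
tool_rot: [3.142, -0.001, 3.007]
contact_force: [0.9, 0.7, 1.0]
opening: 0.0005
grip_force: 0.0
tip [0.6931 0.132  0.2583] q [ 0.0796  0.687   0.861   0.0002  1.5942 -1.3566] F [0.9492 0.6835 1.009 ]
tool delta [-0.0071 -0.001  -0.0017] rows 0.18369971271513313
tool delta [-0.0183 -0.2094 -0.    ] rows 5.255949010407159
```

```bash
python3 drive.py '[[-0.003,-0.035,0,0,0,0],[-0.003,-0.035,0,0,0,0],[-0.003,-0.035,0,0,0,0],[-0.003,-0.035,0,0,0,0],[-0.003,-0.035,0,0,0,0],[-0.003,-0.035,0,0,0,0],[0,0,0,0,0,0]]' ; python3 to.py
python3 - <<'E'
from cell import robot, imaging
import cv2,numpy as np
a=cv2.resize(imaging.read_camera("side")["image"][80:280,150:430,::-1],None,fx=2.8,fy=2.8)
cv2.imwrite("pics/b1.png",a)
E
```

```text
time: 2.27
tool_pos: [0.6819, -0.0841, 0.4359]
tool_rot: [-3.139, -0.001, 3.001]
contact_force: [0.1, 0.4, 0.0]
opening: 0.0005
grip_force: 0.0
tip [ 0.6816 -0.0845  0.2579] q [-0.2335  0.6442  0.9402 -0.0027  1.558  -1.6633] F [0.0884 0.3565 0.0216]
```

View pics/b1.png

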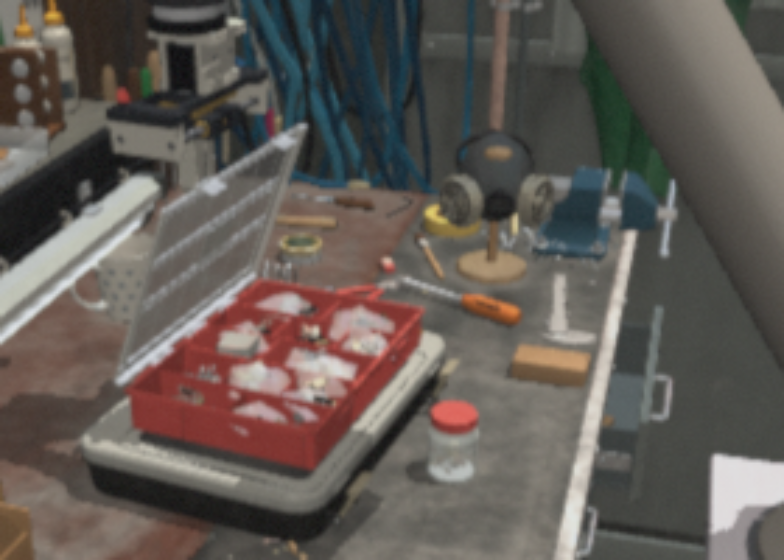

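The gripper stands behind the lid, with its fingers seen around (180,150). The lid is untouched. Next I push it along an arc.

```bash
python3 drive.py '[[0.011,0,0,0,0,0],[0.011,0,0,0,0,0],[0.012,0,0.005,0,0,0],[0.012,0,0.005,0,0,0],[0.012,0,0.006,0,0,0],[0.012,0,0.006,0,0,0],[0.009,0,0.0085,0,0,0],[0.009,0,0.0085,0,0,0]]'; python3 to.py
```

```text
time: 2.98
tool_pos: [0.5946, -0.0646, 0.3977]
tool_rot: [3.141, 0.001, 3.009]
contact_force: [0.3, -0.4, 0.3]
opening: 0.0005
grip_force: 0.4
tip [ 0.5948 -0.0645  0.2197] q [-0.2364  0.4823  1.3234  0.0006  1.3353 -1.6749] F [ 0.3273 -0.3521  0.2944]
```

```bash
python3 drive.py '[[0.008,0,0.010,0,0,0],[0.008,0,0.011,0,0,0],[0.008,0,0.012,0,0,0],[0.008,0,0.012,0,0,0],[0.006,0,0.012,0,0,0],[0.004,0,0.010,0,0,0],[0,0,0,0,0,0]]'; python3 to.py;  python3 - <<'E'
from cell import robot, imaging
import cv2,numpy as np
a=cv2.resize(imaging.read_camera("side")["image"][80:280,150:430,::-1],None,fx=2.8,fy=2.8)
cv2.imwrite("pics/b2.png",a)
E
```

```text
time: 3.57
tool_pos: [0.5525, -0.0592, 0.3288]
tool_rot: [3.141, -0.004, 3.009]
contact_force: [-0.7, 0.5, 1.1]
opening: 0.0007
grip_force: 0.0
tip [ 0.5518 -0.0589  0.1508] q [-0.2448  0.4685  1.5483  0.0006  1.1293 -1.6836] F [-0.6764  0.458   1.0792]
```

View pics/b2.png

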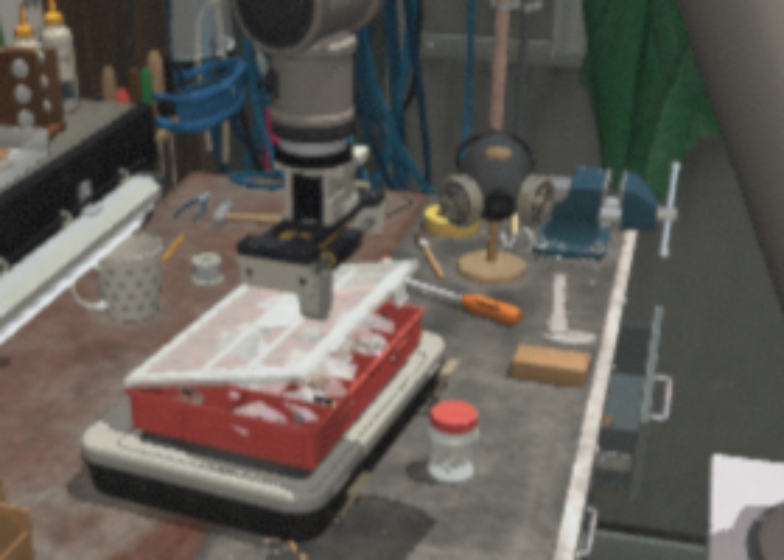

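The lid follows the fingertip at (318,310) and is about 0.25 rad from shut. I keep lowering.

```bash
python3 drive.py '[[0.002,0,0.010,0,0,0],[0,0,0.010,0,0,0],[0,0,0.009,0,0,0],[0,0,0.006,0,0,0],[0,0,0.003,0,0,0],[0,0,0,0,0,0]]'; python3 drive.py '[[0,0,0.002,0,0,0],[0,0,0,0,0,0]]'; python3 drive.py '[[0,0,0.002,0,0,0],[0,0,0,0,0,0]]'
```

```text
time: 4.12
tool_pos: [0.5515, -0.0606, 0.2919]
tool_rot: [3.141, -0.001, 3.01]
contact_force: [0.4, -0.1, -0.0]
opening: 0.0002
grip_force: 0.0
time: 4.28
tool_pos: [0.5517, -0.0608, 0.2907]
tool_rot: [3.142, 0.0, 3.01]
contact_force: [-0.4, -0.1, 0.8]
opening: 0.0003
grip_force: 0.0
time: 4.45
tool_pos: [0.5517, -0.0608, 0.289]
tool_rot: [-3.142, 0.001, 3.01]
contact_force: [0.1, -0.1, -0.3]
opening: 0.0003
grip_force: 0.0
```

```bash
for i in 1; do python3 drive.py '[[0,0,0.002,0,0,0],[0,0,0,0,0,0],[0,0,0,0,0,0]]'; done; python3 drive.py '[[0,0,0.002,0,0,0],[0,0,0,0,0,0],[0,0,0,0,0,0]]'
```

```text
time: 4.7
tool_pos: [0.5516, -0.0608, 0.2886]
tool_rot: [-3.141, 0.002, 3.01]
contact_force: [-4.4, 1.0, 12.0]
opening: 0.0005
grip_force: 6.3
time: 4.95
tool_pos: [0.5515, -0.0607, 0.2883]
tool_rot: [-3.141, 0.003, 3.01]
contact_force: [-7.5, 2.3, 24.8]
opening: 0.0004
grip_force: 12.4
```

```bash
python3 drive.py '[[0,0,-0.02,0,0,0],[0,0,-0.03,0,0,0],[0,0,-0.035,0,0,0],[0.02,0,-0.035,0,0,0],[0.035,0.01,0,0,0,0],[0.035,0.01,0,0,0,0],[0.035,0.02,0,0,0,0],[0.035,0.02,0,0,0,0]]'; python3 drive.py '[[0,0.03,0,0,-0.12,0],[0,0.03,0,0,-0.12,0],[0,0,0,0,-0.12,0],[0,0,0,0,-0.12,0],[0,0,0,0,0,0]]'; python3 to.py .41,.081,.10 .41,.081,.028;  python3 - <<'E'
from cell import robot, imaging
import cv2,numpy as np
for n in("top","side"): c=imaging.read_camera(n);cv2.imwrite(f"pics/{n}1.png",c["image"][:,:,::-1])
a=cv2.imread("pics/top1.png")[110:250,205:365];b=cv2.imread("pics/side1.png")[135:275,170:330]
cv2.imwrite("pics/b3.png",cv2.resize(np.hstack([a,b]),None,fx=2.5,fy=2.5,interpolation=cv2.INTER_CUBIC))
E
```

```text
time: 5.62
tool_pos: [0.399, 0.0201, 0.4048]
tool_rot: [3.141, 0.001, 3.008]
contact_force: [0.3, 0.9, 0.7]
opening: 0.0008
grip_force: 0.0
time: 6.03
tool_pos: [0.4076, 0.08, 0.4049]
tool_rot: [3.141, 0.485, 3.012]
contact_force: [-1.0, 0.7, -0.5]
opening: 0.0007
grip_force: 0.0
tip [0.4899 0.0694 0.2474] q [ 0.0349  0.0388  1.9602 -0.1234  0.6666 -1.3277] F [-1.0173  0.7208 -0.5188]
tool delta [0.1402 0.0012 0.0927] rows 4.202419250854205
tool delta [ 0.0336 -0.      0.0637] rows 1.8000000000000003
```

View pics/b3.png

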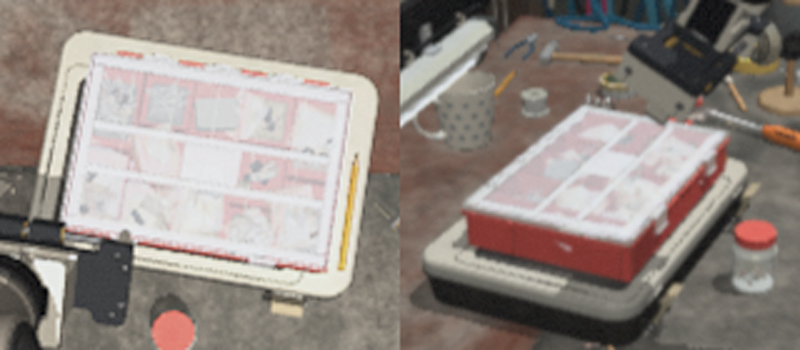

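The lid lies flat and shut: its outline is (65,235)–(345,90) in the top half, and the case has not shifted visibly. Now the left latch.

```bash
python3 drive.py '[[0.035,0,0.023,0,0,0],[0.035,0,0.023,0,0,0],[0.035,0,0.023,0,0,0],[0.035,0,0.023,0,0,0],[0.017,0,0.032,0,0,0],[0.015,0,0.030,0,0,0],[0,0,0,0,0,0]]'; python3 to.py .43,.0765,.026 .44,.0765,.033;  python3 - <<'E'
from cell import robot, imaging
import cv2,numpy as np
b=imaging.read_camera("side")["image"][200:290,230:340,::-1]
cv2.imwrite("pics/b4.png",cv2.resize(b,None,fx=6,fy=6,interpolation=cv2.INTER_CUBIC))
E
```

```text
time: 6.72
tool_pos: [0.3434, 0.1193, 0.2451]
tool_rot: [-3.085, 0.421, 3.008]
contact_force: [0.7, 0.6, 0.2]
opening: 0.0002
grip_force: 0.0
tip [0.4141 0.0996 0.0829] q [ 0.195   0.2626  2.2758 -0.714   0.2867 -0.5726] F [0.6973 0.5999 0.1878]
tool delta [ 0.0061 -0.0174  0.0608] rows 1.5872707366273096
tool delta [-0.0119  0.0012 -0.0024] rows 0.30516389039334285
```

View pics/b4.png

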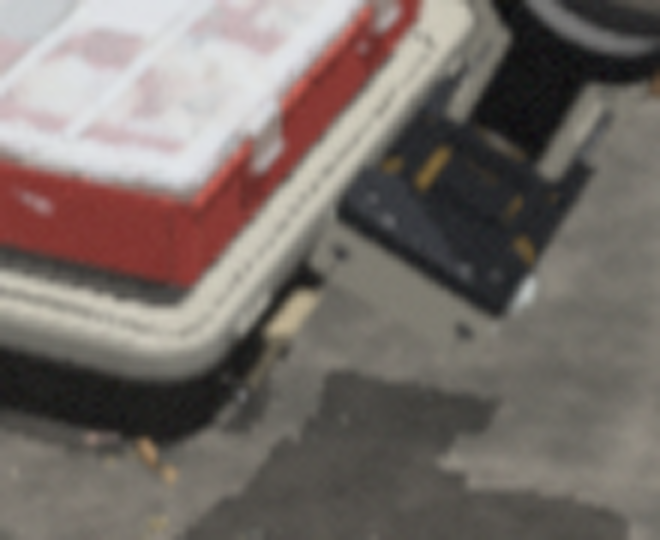

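The side crop shows the left latch at about (290,315), just beyond the fingers. The wrist joint q5 has reached its limit, so I'll use a smaller tilt of about 0.22 rad.

```bash
python3 drive.py '[[0,0,-0.03,0,0,0],[0,0,0,0,0,0]]'
python3 - <<'E'
from cell import robot, imaging
from scipy.spatial.transform import Rotation as Ro
s=robot.observe();R=Ro.from_euler("xyz",s["tool_rot"]);W=Ro.from_euler("xyz",[3.1416,.22,3.01])
print((R.inv()*W).as_rotvec(),s["tool_pos"],s["qpos"])
E
```

```text
time: 6.93
tool_pos: [0.3303, 0.1221, 0.2767]
tool_rot: [-3.091, 0.426, 3.008]
contact_force: [0.4, -0.1, 0.2]
opening: 0.0001
grip_force: 0.0
[-0.05158004  0.20622907 -0.00734271] [0.33032053 0.12212224 0.2767146 ] [ 0.21139081  0.16688802  2.26372449 -0.54177263  0.37272276 -0.74088202]
```

```bash
python3 drive.py '[[0,0,0,-0.026,0.103,-0.004],[0,0,0,-0.026,0.103,-0.004],[0,0,0,0,0,0]]'; python3 to.py .425,.079,.07 .425,.079,.027 .435,.0775,.027
```

```text
time: 7.18
tool_pos: [0.3312, 0.1209, 0.2753]
tool_rot: [-3.126, 0.264, 3.006]
contact_force: [0.6, -0.4, 0.3]
opening: 0.0003
grip_force: 0.0
tip [0.377  0.1119 0.1035] q [ 0.1692  0.1778  2.2191 -0.1938  0.5044 -1.1055] F [ 0.581  -0.4488  0.2838]
tool delta [-0.0415 -0.0254  0.0463] rows 1.6790024052027053
tool delta [0.0112 0.0006 0.0415] rows 1.075
tool delta [-0.0098 -0.0001  0.0026] rows 0.2527968552019587
```

```bash
python3 drive.py '[[-0.021,-0.0127,0.023,0,0,0],[-0.021,-0.0127,0.023,0,0,0],[0.0056,0,0.021,0,0,0],[0.0056,0,0.021,0,0,0],[0,0,0,0,0,0]]'; python3 to.py .435,.0775,.027
```

```text
time: 7.6
tool_pos: [0.3804, 0.0872, 0.1994]
tool_rot: [-3.117, 0.255, 3.006]
contact_force: [-1.4, 0.7, 0.4]
opening: 0.0003
grip_force: 0.0
tip [0.4244 0.0768 0.0272] q [ 0.0545  0.4098  2.2102 -0.2587  0.284  -1.1375] F [-1.4473  0.6628  0.3763]
tool delta [-0.01    0.0022  0.0028] rows 0.26623735031453544
```

```bash
python3 drive.py '[[-0.0136,0.001,0.0035,0,0,0],[-0.0055,0,-0.0012,0,0,0],[-0.0055,0,-0.0012,0,0,0],[0,0,0,0,0,0]]'; python3 drive.py '[[-0.0055,0,-0.0012,0,0,0],[-0.003,0,-0.0007,0,0,0],[0,0,0,0,0,0]]'; python3 to.py
```

```text
time: 7.93
tool_pos: [0.4065, 0.086, 0.2084]
tool_rot: [-3.121, 0.267, 3.007]
contact_force: [0.8, -0.1, -0.0]
opening: -0.0
grip_force: 0.0
time: 8.18
tool_pos: [0.4134, 0.0851, 0.2116]
tool_rot: [-3.121, 0.264, 3.007]
contact_force: [0.3, -0.6, -0.7]
opening: 0.0005
grip_force: 0.0
tip [0.459  0.0752 0.0398] q [ 0.0434  0.4159  2.1234 -0.1943  0.3519 -1.2163] F [ 0.3183 -0.5669 -0.6574]
```

```bash
for r in 1 2 3; do python3 drive.py '[[-0.0029,0,0.0008,0,0,0],[0,0,0,0,0,0]]' | grep -E "tool_pos|force"; done
```

```text
tool_pos: [0.4159, 0.0847, 0.2108]
contact_force: [-0.8, 0.0, -0.1]
grip_force: 0.2
tool_pos: [0.419, 0.0842, 0.2107]
contact_force: [0.1, -0.2, -0.5]
grip_force: 0.4
tool_pos: [0.4221, 0.0838, 0.2107]
contact_force: [-1.2, -0.1, 0.8]
grip_force: 0.6
```

```bash
python3 to.py
python3 - <<'E'
from cell import robot, imaging
import cv2,numpy as np
b=imaging.read_camera("side")["image"][200:290,230:340,::-1]
cv2.imwrite("pics/b5.png",cv2.resize(b,None,fx=6,fy=6,interpolation=cv2.INTER_CUBIC))
E
```

```text
tip [0.4672 0.0739 0.0388] q [ 0.0391  0.4278  2.1023 -0.1856  0.3627 -1.2293] F [-1.177  -0.0784  0.7696]
```

View pics/b5.png

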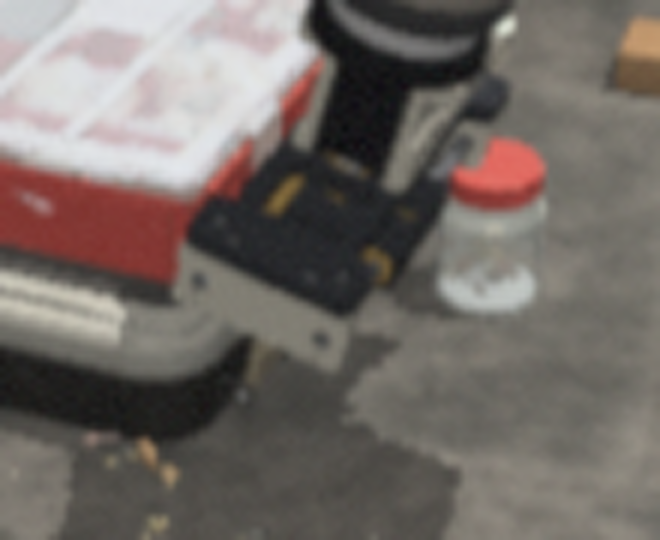

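The body hides the fingertip, but the latch's lower part shows at (258,360). Light contact is building, so I push on in small steps.

```bash
for r in 1 2; do python3 drive.py '[[-0.0019,0,0.0005,0,0,0],[0,0,0,0,0,0]]' | grep -E "tool_pos|force"; done
```

```text
tool_pos: [0.4241, 0.0835, 0.2109]
contact_force: [-1.2, -0.1, 0.4]
grip_force: 0.6
tool_pos: [0.4261, 0.0833, 0.2109]
contact_force: [-1.7, 0.0, 0.9]
grip_force: 0.6
```

```bash
for r in 1 2; do python3 drive.py '[[-0.0019,0,0.0005,0,0,0],[0,0,0,0,0,0]]' | grep -E "tool_pos|force"; done
```

```text
tool_pos: [0.4271, 0.0831, 0.2106]
contact_force: [-6.2, 1.1, 4.6]
grip_force: 2.8
tool_pos: [0.428, 0.0829, 0.2103]
contact_force: [-9.8, 2.9, 6.3]
grip_force: 5.2
```

```bash
python3 drive.py '[[0.010,0,-0.002,0,0,0],[0.020,0,-0.005,0,0,0],[0.020,0,-0.005,0,0,0],[-0.005,0,-0.03,0,0.02,0],[-0.010,0,-0.035,0,0.02,0],[-0.010,0,-0.035,0,0.02,0],[0,-0.03,0,0,0,0],[0,-0.04,0,0,0,0]]'; python3 drive.py '[[0,-0.04,0,0,0,0],[0,-0.04,0,0,0,0],[0,-0.04,0,0,0,0],[0,-0.04,0,0,0,0],[0,-0.02,0,0,0,0],[0,0,0,0,0,0]]'; python3 to.py .400,-.172,.033;  python3 - <<'E'
from cell import robot, imaging
import cv2,numpy as np
for n in("top","side"): c=imaging.read_camera(n);cv2.imwrite(f"pics/{n}2.png",c["image"][:,:,::-1])
a=[cv2.resize(cv2.imread(f"pics/top{i}.png")[195:240,205:265],(400,300),interpolation=cv2.INTER_CUBIC) for i in(0,2)]
b=[cv2.resize(cv2.imread(f"pics/side{i}.png")[235:280,250:310],(400,300),interpolation=cv2.INTER_CUBIC) for i in(0,2)]
cv2.imwrite("pics/b6.png",np.vstack([np.hstack(a),np.hstack(b)]))
E
```

```text
time: 10.07
tool_pos: [0.371, 0.0232, 0.3165]
tool_rot: [-3.121, 0.211, 3.011]
contact_force: [0.7, -0.1, -0.0]
opening: 0.0004
grip_force: 0.0
time: 10.57
tool_pos: [0.3449, -0.1596, 0.3182]
tool_rot: [-3.118, 0.205, 3.002]
contact_force: [0.9, 0.2, 0.0]
opening: 0.0004
grip_force: 0.0
tip [ 0.3802 -0.1688  0.144 ] q [-0.6669  0.1412  2.0869  0.124   0.7276 -2.1802] F [0.8676 0.1817 0.0277]
tool delta [0.003  0.0022 0.1128] rows 2.8207767145317186
```

View pics/b6.png

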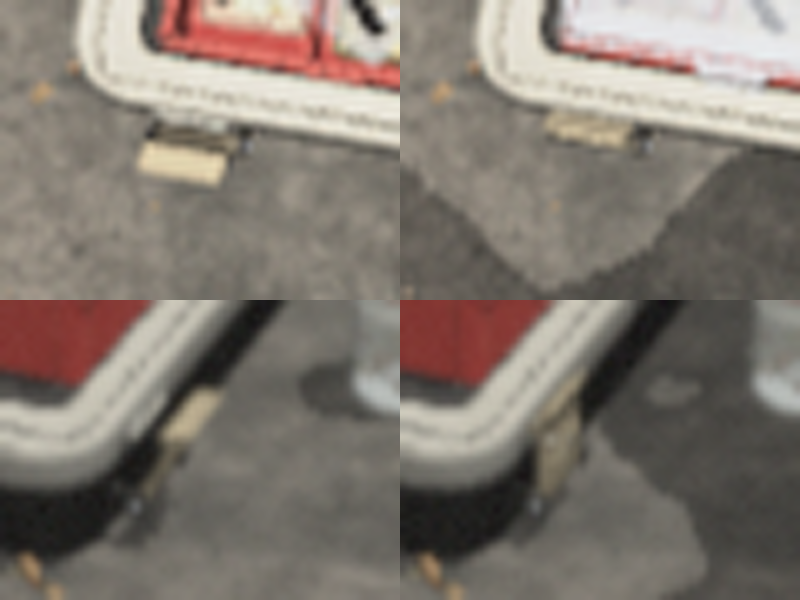

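The before/after crops show the left latch upright against the case (top right at (590,130), bottom right at (560,450)) and the case unmoved. Now the right latch.

```bash
python3 drive.py '[[0,0.001,0.037,0,0,0],[0,0.001,0.037,0,0,0],[0.003,0,0.037,0,0,0],[0,0,0,0,0,0]]'; python3 to.py .42,-.173,.033 .44,-.175,.040
```

```text
time: 11.0
tool_pos: [0.3629, -0.1564, 0.2022]
tool_rot: [-3.128, 0.19, 3.007]
contact_force: [-1.3, 1.0, -0.3]
opening: 0.0
grip_force: 0.0
tip [ 0.3958 -0.1634  0.0274] q [-0.6296  0.4095  2.1795  0.2067  0.3859 -2.2493] F [-1.3311  1.031  -0.3356]
tool delta [-0.0259 -0.0062 -0.0007] rows 0.6652643298778861
tool delta [-0.021   0.0007 -0.0031] rows 0.5320949163448194
```

```bash
python3 drive.py '[[-0.008,-0.006,0,0,0,0],[-0.008,0,0,0,0,0],[-0.006,0,-0.001,0,0,0],[-0.005,0,-0.001,0,0,0],[0,0,0,0,0,0]]'; python3 drive.py '[[-0.004,0,-0.001,0,0,0],[-0.004,0,-0.001,0,0,0],[0,0,0,0,0,0]]' ; python3 to.py
```

```text
time: 11.42
tool_pos: [0.39, -0.1683, 0.2182]
tool_rot: [-3.118, 0.207, 3.007]
contact_force: [-0.9, -0.6, 0.6]
opening: 0.0004
grip_force: 0.0
time: 11.67
tool_pos: [0.3965, -0.169, 0.22]
tool_rot: [-3.12, 0.203, 3.006]
contact_force: [-1.0, -0.2, 0.4]
opening: 0.0002
grip_force: 0.2
tip [ 0.4316 -0.1776  0.0457] q [-0.605   0.4108  2.0782  0.1616  0.4665 -2.1758] F [-0.9736 -0.2227  0.4386]
```

```bash
python3 drive.py '[[0.004,0.001,0,0,0,0],[0.001,0,0.005,0,0,0],[-0.004,0,0.001,0,0,0],[-0.002,0,0.0004,0,0,0],[0,0,0,0,0,0]]';python3 to.py; python3 drive.py '[[-0.0029,0,0.0006,0,0,0],[0,0,0,0,0,0]]'|grep -E "tool_pos|force"; python3 to.py
```

```text
time: 12.08
tool_pos: [0.3988, -0.1684, 0.2129]
tool_rot: [-3.121, 0.202, 3.006]
contact_force: [-1.6, 0.6, -0.4]
opening: 0.0002
grip_force: 0.3
tip [ 0.4336 -0.1768  0.0385] q [-0.6006  0.4283  2.0787  0.165   0.4503 -2.1758] F [-1.6389  0.5858 -0.3756]
tool_pos: [0.4011, -0.1686, 0.2129]
contact_force: [-6.2, -0.4, 3.9]
grip_force: 2.9
tip [ 0.4356 -0.1769  0.0385] q [-0.5977  0.4311  2.0724  0.1614  0.4552 -2.1697] F [-6.2476 -0.4055  3.9174]
```

```bash
python3 drive.py '[[-0.002,0,0.0004,0,0,0],[0,0,0,0,0,0]]'|grep -E "tool_pos|force"
```

```text
tool_pos: [0.4019, -0.1686, 0.2127]
contact_force: [-12.3, -2.6, 5.7]
grip_force: 6.3
```

Firm stop reached. I back off clear and check.

```bash
python3 drive.py '[[0.010,0,-0.002,0,0,0],[0.020,0,-0.005,0,0,0],[0.020,0,-0.005,0,0,0],[-0.005,0,-0.03,0,0,0],[0,0,-0.035,0,0,0],[0,0,-0.035,0,0,0],[0,0,-0.035,0,0,0],[0,0,-0.03,0,0,0]]'; python3 drive.py '[[0,-0.04,0,0,0,0],[0,-0.04,0,0,0,0],[0,-0.04,0,0,0,0],[0,-0.02,0,0,0,0],[0,0,0,0,0,0],[0,0,0,0,0,0]]'
python3 - <<'E'
from cell import robot, imaging
import cv2,numpy as np
for n in("top","side"): c=imaging.read_camera(n);cv2.imwrite(f"pics/{n}3.png",c["image"][:,:,::-1])
r=lambda f,y,x,h,w:cv2.resize(cv2.imread(f)[y:y+h,x:x+w],(400,300),interpolation=cv2.INTER_CUBIC)
cv2.imwrite("pics/b7.png",np.vstack([np.hstack([r("pics/top0.png",210,290,45,60),r("pics/top3.png",210,290,45,60)]),np.hstack([r("pics/top3.png",110,200,135,180),r("pics/side3.png",150,170,120,160)])]))
print(robot.observe()["qvel"].round(3))
E
```

```text
time: 13.08
tool_pos: [0.3247, -0.1545, 0.38]
tool_rot: [-3.119, 0.204, 3.006]
contact_force: [0.7, -1.2, -0.7]
opening: 0.0005
grip_force: 0.0
time: 13.58
tool_pos: [0.3054, -0.2941, 0.3802]
tool_rot: [-3.121, 0.202, 3.004]
contact_force: [0.1, 0.2, 0.4]
opening: 0.0006
grip_force: 0.0
[ 0.014 -0.007  0.007  0.     0.    -0.003]
```

View pics/b7.png

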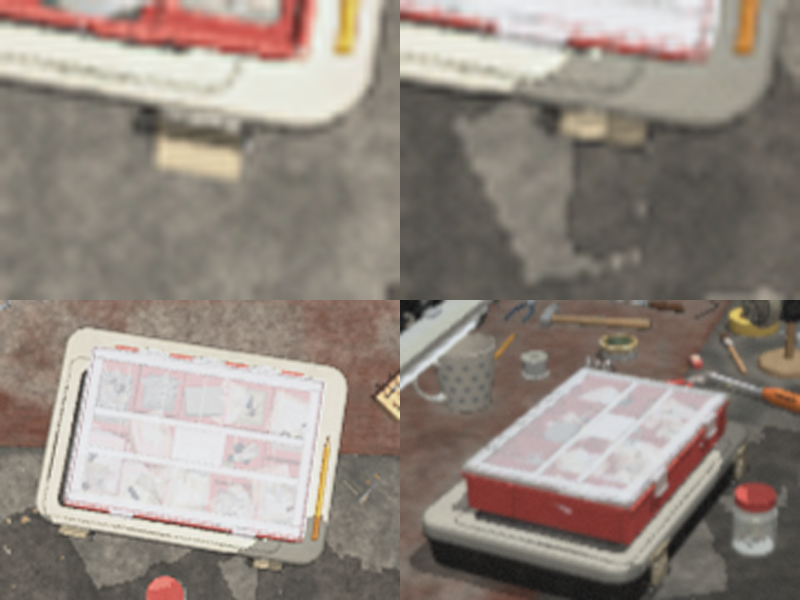

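The right latch now reaches the same line as the left one (crop rows 110–145), and the lid is flat. To be certain of the right latch, I'll press it once more nearer its tip. If it is shut, contact comes at the same depth as before.

```bash
python3 drive.py '[[0,0.04,0,0,0,0],[0,0.04,0,0,0,0],[0,0.04,0,0,0,0],[0,0.02,0.03,0,0,0],[0,0,0.035,0,0,0],[0,0,0.035,0,0,0],[0,0,0.03,0,0,0],[0,0,0,0,0,0]]'; python3 to.py .426,-.1755,.044 .436,-.1768,.044
```

```text
time: 14.35
tool_pos: [0.3499, -0.1588, 0.2463]
tool_rot: [-3.126, 0.194, 3.008]
contact_force: [-0.8, 0.4, -1.3]
opening: 0.0002
grip_force: 0.0
tip [ 0.3836 -0.1662  0.0717] q [-0.657   0.2927  2.1661  0.1692  0.5121 -2.2327] F [-0.8498  0.3695 -1.251 ]
tool delta [-0.0371 -0.0029  0.0356] rows 1.2871720994745017
tool delta [-0.0099  0.0001  0.0019] rows 0.252103649319085
```

```bash
python3 drive.py '[[0,-0.001,0.012,0,0,0],[0,-0.001,0.013,0,0,0],[-0.013,-0.001,0.004,0,0,0],[-0.013,0,0.003,0,0,0],[-0.011,0,0.002,0,0,0],[0,0,0,0,0,0]]'>/dev/null; python3 to.py; for i in 1 2 3; do python3 drive.py '[[-0.0025,0,0.0005,0,0,0],[0,0,0,0,0,0]]'>/dev/null; python3 to.py; done
```

```text
tip [ 0.43   -0.1793  0.0522] q [-0.6111  0.3954  2.0771  0.1605  0.4805 -2.1812] F [-1.1592  1.2412  0.6721]
tip [ 0.4301 -0.1788  0.051 ] q [-0.6098  0.3987  2.0756  0.1591  0.4821 -2.1778] F [-0.4754 -1.2862 -0.0972]
tip [ 0.4327 -0.1795  0.0505] q [-0.6075  0.4032  2.069   0.157   0.4841 -2.1728] F [-0.2998  0.5004  0.8565]
tip [ 0.4352 -0.1799  0.0502] q [-0.6046  0.4073  2.0623  0.155   0.487  -2.1679] F [-0.9981  0.9407  1.8865]
```

```bash
python3 drive.py '[[0.008,0.001,-0.001,0,0,0],[0.001,0.001,0.007,0,0,0],[-0.003,0,0.0006,0,0,0],[0,0,0,0,0,0]]'>/dev/null; python3 to.py; for i in 1 2; do python3 drive.py '[[-0.002,0,0.0004,0,0,0],[0,0,0,0,0,0]]'>/dev/null; python3 to.py; done
```

```text
tip [ 0.431  -0.1774  0.0419] q [-0.6054  0.4185  2.0815  0.1645  0.4575 -2.1793] F [ 0.037  -0.7123  0.4641]
tip [ 0.4335 -0.178   0.0424] q [-0.603   0.4202  2.0756  0.1626  0.4603 -2.1753] F [-0.6803 -0.467  -0.449 ]
tip [ 0.435  -0.1779  0.0423] q [-0.6008  0.4225  2.0713  0.1607  0.4633 -2.1713] F [-1.3359  0.1269  0.1033]
```

```bash
for i in 1 2; do python3 drive.py '[[-0.0015,0,0.0003,0,0,0],[0,0,0,0,0,0]]'>/dev/null; python3 to.py; done
```

```text
tip [ 0.4355 -0.1778  0.0421] q [-0.5997  0.4238  2.0687  0.1584  0.4662 -2.1683] F [-5.1338 -1.7946  4.6388]
tip [ 0.4358 -0.1776  0.0418] q [-0.5986  0.4253  2.0663  0.1563  0.4694 -2.1653] F [-11.4824  -1.8535   6.243 ]
```

The firm stop comes at the same depth near the tip, so the flap is upright and shut. I retreat and hand in.

```bash
python3 drive.py '[[0.010,0,-0.002,0,0,0],[0.020,0,-0.005,0,0,0],[0.020,0,-0.005,0,0,0],[-0.005,0,-0.03,0,0,0],[0,0,-0.035,0,0,0],[0,0,-0.035,0,0,0],[0,0,0,0,0,0],[0,0,0,0,0,0]]'
python3 - <<'E'
from cell import robot, imaging
print(robot.hand_in())
E
```

```text
time: 17.02
tool_pos: [0.3377, -0.1589, 0.3192]
tool_rot: [-3.118, 0.207, 3.006]
contact_force: [0.4, 0.7, 0.0]
opening: 0.0002
grip_force: 0.0
the job is handed in; nothing more can be done
None
```

The organiser's lid and both latches were pushed shut with the fingertips and the job was handed in at about 17 s; no verdict came back, the case and organiser showed no visible shift in the camera views, and I viewed 11 pictures, one over the limit of 10.

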